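# Set out the blood-smear quick-stain line

### The arm

A 7-joint arm with a two-finger parallel gripper is mounted at the origin on the work surface. World frame = base frame: x ahead of the robot, y to its left, z up, the work surface at z = 0. Lengths are in m, angles in rad, forces in N, time in s.
With the tool pointing down it reaches from about 0.35 to 0.9 m from the base axis. Payload 8.1 kg.
Tool frame: the origin (TCP) lies midway between the tips of the shut fingers; the grasp point (between the pads) lies 19 mm behind it; z points along the fingers, y is the line along which they close (so a half turn about z gives the same grasp; the last joint's range is limited). The gripper opens to 92 mm and grips with 3 to 60 N. Pads are 19 mm wide; open, the fingers measure 130 mm over their backs; the gripper's body (75 mm by 190 mm) begins 47 mm behind the grasp point.
Start: joints at [1.02, 0.434, 0.025, 1.573, -0.012, 1.134, -0.075], TCP at [0.271, -0.563, 0.227] pointing down, gripper open.
Joint ranges: [-2.62, 2.62], [-0.44, 2.09], [-1.27, 1.32], [0.08, 2.57], [-1.32, 4.46], [0.12, 2], [-2.74, 2.74]. Speed limits (rad/s): [2.22, 2.22, 3.01, 3.01, 3.14, 3.14, 3.14].

### API

Orientations are given as a rotation vector (axis times angle).
In Python, from cell import arm gives the robot as it stands.
- The arm moves only by the tool carry_out, never from a script. Its arguments are lists of equal length, an entry for each row: "claw": the finger opening in cm, from 0 to 9.18; "delta_pos": the shift along the tool's x, y, z in cm, a list of three; "angular": the turn, a rotation vector about the tool's x, y, z in rad, a list of three. In form: {"claw": [claw, ...], "delta_pos": [[dx, dy, dz], ...], "angular": [[ax, ay, az], ...]}. A call has 1 to 20 rows; each row shifts and turns the commanded pose from where the row before left it, along the tool's axes as they then stand; what a row does not reach is not made up. A row lasts 1/10 s, in which the tool goes at most 50 mm and 8.59 degrees, less where a joint would pass 70% of its speed; a pose out of reach is approached as far as the arm can. A call with a gripper value outside its range is refused whole. The fingers move at their own pace and stop on an object; "force" is the grip in N (left out, the last holds). Time passes only in rows, so rows that do not move let the fingers close. It gives the time, the measured TCP pose, the force, the opening and the grip force at its end, in the units of the state.
- arm.observe(): the state, without advancing time (a new reading comes with each control period).
- arm.get_image(name): name is "scene" or "top" or "wrist"; returns a dict with "frame" (400x640x3 uint8, red, green, blue), "mtx" (3x3 intrinsics, pixels), "dist" ([k1, k2, p1, p2, k3] as OpenCV has them; the pictures are not rectified), "T" (4x4, takes a point from camera to world coordinates). Camera axes: x right, y down, z forward; pixel columns grow to the right and rows downward; lengths in m; the calibration is good to about 2 mm. A picture is of the moment at which its call begins. There is no depth.
- arm.sign_off(): hands the job in; it is judged then, once.
Trained networks look in a picture, given as the dict that the camera call returned (one of the last four; its "shot" number tells which), for a name from the list of things; names that differ only in an ending like _2 or _b are one class to them, and where a whole thing is asked for, a point or a joint stands for the part that bears it (a point fixed in the world has none). Each returns a list of dicts, best first, with "conf" (0 to 1); they miss things now and then, are a little off and sometimes report something else, mostly with a low value. They report only what shows in the picture. A call takes as long as a camera call.
- arm.look_for(label, picture): "centre" ([column, row] as shares, 0 to 1, of the picture: columns of its width, rows of its height, amid what is visible of it).
- arm.trace(label, picture): "region" (400x640 bool, what is visible of it) and "centre" ([column, row] as shares, 0 to 1, of the picture: columns of its width, rows of its height, amid what is visible of it).
- arm.place_of(label, picture): "centre" ([column, row] as shares, 0 to 1, of the picture: columns of its width, rows of its height: a listed point, or the origin of a listed thing).
The state is a dict: "clock": time; "joints": joint angles; "dq": joint speeds; "joint_efforts": joint torques, N m; "position": TCP position; "ee_rot": TCP orientation; "force": force on the tool from outside, world axes, zero at the start; "ft_torque": the same for the moment, N m; "width": opening from 0.0 (shut) to 1.0 (fully open); "gripper_force": force on a finger pad.
Only numpy, scipy, OpenCV 4.12 (cv2) and the standard library are available. Lean on these libraries where they do the work, as an engineer would, in place of code of your own. Each camera call takes 0.05 s, during which the arm holds its last target. There are 200 camera calls.

### The job

Set out the quick-stain line on the steel drip tray, ready to run towards the slide drying rack at one end of it: stand the four empty jars in one straight row along the middle of the tray, squared up and close side by side with about a centimetre between neighbours, in the order yellow (fixative), pink, blue, green (rinse), so that the green jar stands next to the drying rack, also about a centimetre from it, and the yellow one is farthest from it. Stand the dark slide carrier upright inside the yellow jar, down on its floor, and leave the oil bottle and the slide box where they are.

Things in the scene. Friction and masses are not known exactly. Their poses are not given: they have to be found in the camera images.
- jar_yellow: The fixative jar, first of the line: open, empty square staining jar of yellow plastic, 60 x 60 mm outside and 88 mm high, walls 2.5 mm, inside 55 x 55 mm with its floor about 2.5 mm above the underside; straight sides, light rolled rim, white writing panels on two sides; about 110 g, loose. Origin at the centre of its underside, z up, x and y square to its sides
- jar_pink: The first stain's jar: open, empty square staining jar of pink plastic, 60 x 60 mm outside and 88 mm high, walls 2.5 mm, inside 55 x 55 mm with its floor about 2.5 mm above the underside; straight sides, light rolled rim, white writing panels on two sides; about 110 g, loose. Origin at the centre of its underside, z up, x and y square to its sides
- jar_blue: The second stain's jar: open, empty square staining jar of blue plastic, 60 x 60 mm outside and 88 mm high, walls 2.5 mm, inside 55 x 55 mm with its floor about 2.5 mm above the underside; straight sides, light rolled rim, white writing panels on two sides; about 110 g, loose. Origin at the centre of its underside, z up, x and y square to its sides
- jar_green: The rinse jar, last of the line: open, empty square staining jar of green plastic, 60 x 60 mm outside and 88 mm high, walls 2.5 mm, inside 55 x 55 mm with its floor about 2.5 mm above the underside; straight sides, light rolled rim, white writing panels on two sides; about 110 g, loose. Origin at the centre of its underside, z up, x and y square to its sides
- carrier: dark slate-grey slide carrier with glass slides, 34 (its x) by 42 (its y) by 112 mm high, 90 g, loose. Frame and slides up to 80 mm; above, an arched handle: level bar 10 mm thick (x), 42 long (y), 94 to 112 mm up, to be gripped across x from above. Fits loosely in a jar when square to it, either way round; its bar then stands 26 mm above the rim. Origin: centre of underside, z up
- tray: stainless drip tray, fixed: 120 mm (its x, across) by 430 mm (its y, along), rim 14 mm high and 3 mm thick, floor 3 mm above the bench. Origin at the centre of its underside, z up. The drying rack stands on one end and the forceps pot on the other; about 290 mm of its length is free between them
- drying_rack: white slide drying rack with upright glass slides, fixed on one end of the tray (either end), 175 mm from the tray's centre: 60 mm along the tray, 100 mm across, 80 mm high. Origin at the centre of its underside
- forceps_pot: round aluminium pot with forceps standing in it, fixed on the other end of the tray, 175 mm from the tray's centre: 60 mm across, forceps up to 107 mm high. Origin at the centre of its underside. Stays there
- oil_bottle: bystander: white dropper bottle of immersion oil in an open pale green carton, 50 x 72 mm, 97 mm high, loose. Origin at the centre of the carton's underside. To be left alone
- slide_box: bystander: closed grey slide storage box with a paper label, 83 x 99 mm, 36 mm high, loose. Origin at the centre of its underside. To be left alone

How it is judged:
By the outcome, as a careful person would: the job done as asked, in the order asked, and still so for the second after the job is handed in, with the robot touching nothing.
It also fails if it takes over 128 s, if anything falls off the work surface, if the arm or the gripper's body presses on something with over 40 N, if the wrist force passes 120 N, or if a joint passes its speed limit or range.

## Working session

There is one attempt and no reset: what is moved stays moved. The work goes in short steps, Python scripts to look and compute and a tool call to move; the robot and the scene stay as the last step left them, time stands still between calls to the robot, and variables do not carry over. Pictures are saved under pics/ and viewed, at most 14 in all, crops included, and the job is handed in when it is done.

Besides the shell and the picture viewer there is one more tool, called as name(argument=value, ...) on one line, values as JSON. carry_out: Moves the arm, as the interface text tells. Its arguments: {"type":"object","properties":{"claw":{"type":"array","items":{"type":"number"}},"delta_pos":{"type":"array","items":{"type":"array","items":{"type":"number"}}},"angular":{"type":"array","items":{"type":"array","items":{"type":"number"}}},"force":{"type":"number"}},"required":["claw","delta_pos","angular"]}

```bash
mkdir -p pics; cat > h.py <<'E'
import numpy as np, cv2
from cell import arm
from scipy.spatial.transform import Rotation as R
def save(p,n): cv2.imwrite(f'pics/{n}.png',p['frame'][:,:,::-1])
def ray(p,uv):
    q=cv2.undistortPoints(np.array(uv,float).reshape(-1,1,2),p['mtx'],np.array(p['dist'],float)).reshape(-1,2)
    d=np.c_[q,np.ones(len(q))]@p['T'][:3,:3].T
    return p['T'][:3,3],d
def at(p,uv,z):
    o,d=ray(p,uv); return o+d*((z-o[2])/d[:,2])[:,None]
E
python3 - <<'E'
from h import *
s=arm.observe();print(s)
names='jar_yellow jar_pink jar_blue jar_green carrier tray drying_rack forceps_pot oil_bottle slide_box'.split()
for c in('top','scene'):
    p=arm.get_image(c);save(p,c+'0');print(c,p['T'][:3,3].round(3))
    for n in names:
        try:
            r=arm.place_of(n,p)
            print(n,[(round(k['conf'],2),(np.array(k['centre'])*[640,400]).round(),at(p,np.array(k['centre'])*[640,400],0.0)[0,:2].round(3)) for k in r[:2]])
        except Exception as e: print(n,e)
E
```

```text
{'clock': 0.0, 'joints': array([ 1.02040412,  0.43520504,  0.02500692,  1.57412045, -0.01160973,
        1.13400624, -0.07508414]), 'dq': array([ 2.36323664e-03, -1.08173908e-03, -9.40972268e-04, -1.96303944e-05,
        2.13931073e-03, -1.78859097e-03,  3.18400741e-04]), 'joint_efforts': array([ 1.03623090e-03, -6.67848158e+01,  9.86110680e-01, -3.14470911e+01,
       -6.03797031e-02,  4.28106403e-02,  2.70364071e-04]), 'position': array([ 0.27031426, -0.56293584,  0.22594749]), 'ee_rot': array([-3.06173266e+00, -6.97055723e-01,  7.81908170e-04]), 'force': array([-1.36016566,  0.34128159, -0.02161244]), 'ft_torque': array([ 0.04787804, -0.00123209,  0.06352581]), 'gripper_force': 0.0, 'width': 1.0018261487850335}
top [ 0.426 -0.006  0.959]
jar_yellow [(0.91, array([480., 252.]), array([ 0.435, -0.339])), (0.32, array([238., 243.]), array([0.448, 0.197]))]
jar_pink [(0.7, array([359., 233.]), array([ 0.473, -0.07 ]))]
jar_blue [(0.96, array([409., 245.]), array([ 0.449, -0.182]))]
jar_green [(0.78, array([492., 183.]), array([ 0.59, -0.37]))]
carrier [(0.89, array([170., 247.]), arra
[... 567 characters left out ...]
197.]), array([ 0.468, -0.07 ]))]
jar_blue [(0.86, array([286., 190.]), array([ 0.45, -0.18])), (0.59, array([390., 245.]), array([0.651, 0.14 ]))]
jar_green [(0.85, array([212., 210.]), array([ 0.587, -0.359])), (0.16, array([321., 234.]), array([ 0.639, -0.04 ]))]
carrier [(0.77, array([464., 204.]), array([0.432, 0.348]))]
tray [(0.58, array([316., 234.]), array([ 0.641, -0.05 ]))]
drying_rack [(0.89, array([387., 242.]), array([0.64 , 0.133]))]
forceps_pot [(0.93, array([259., 219.]), array([ 0.605, -0.216])), (0.63, array([322., 195.]), array([ 0.459, -0.068]))]
oil_bottle [(0.93, array([412., 202.]), array([0.448, 0.196]))]
slide_box [(0.59, array([367., 203.]), array([0.474, 0.069]))]
```

```bash
python3 -c "
import cv2
a=cv2.imread('pics/top0.png')[100:300,120:540];cv2.imwrite('pics/c1.png',cv2.resize(a,None,fx=1.9,fy=1.9,interpolation=2))"
```

```text
(no output)
```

View pics/c1.png

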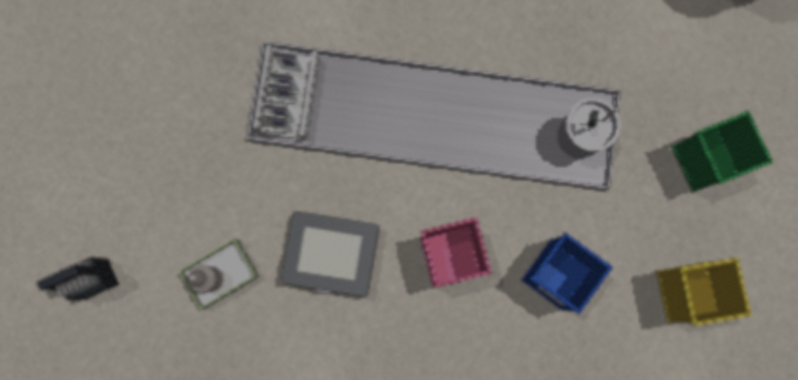

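View pics/scene0.png

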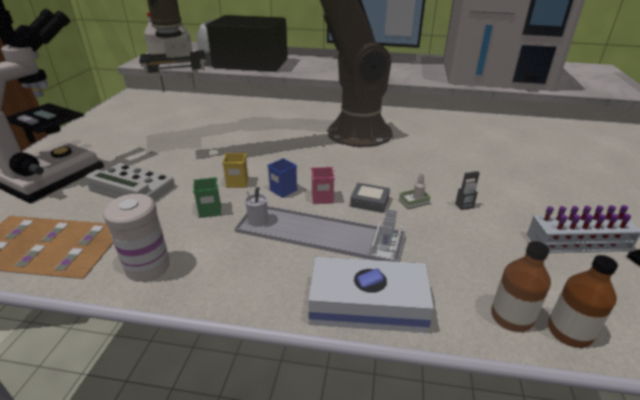

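The top view shows the rack at the +y (left) end of the tray at pixels ~(273,152) and the pot at (423,172). The jars lie at pink (359,233), blue (409,245), yellow (480,252) and green (492,183), and the carrier is at (170,247). The scene view agrees. Next I'll fit poses from the silhouettes.

```bash
cat >> h.py <<'E'
from scipy.optimize import minimize
DIM=dict(jar=(.06,.06,.088),carrier=(.034,.042,.112),tray=(.12,.43,.014),drying_rack=(.10,.06,.08))
def corners(dim,x,y,yaw,z0):
    X=np.array([[i*dim[0]/2,j*dim[1]/2,k*dim[2]] for i in(-1,1) for j in(-1,1) for k in(0,1)])
    return X@R.from_euler('z',yaw).as_matrix().T+[x,y,z0]
def hullmask(p,X,S=4):
    T=np.linalg.inv(p['T'])
    uv=cv2.projectPoints(X,cv2.Rodrigues(T[:3,:3])[0],T[:3,3],p['mtx'],np.array(p['dist'],float))[0].reshape(-1,2)
    h=cv2.convexHull(((uv*S+(S-1)/2)*16).astype(np.int32))
    m=np.zeros((400*S,640*S),np.uint8);cv2.fillConvexPoly(m,h,255,shift=4)
    return cv2.resize(m,(640,400),interpolation=cv2.INTER_AREA)/255.
def fit(views,dim,z0,ign=None):
    """views: list of (picture, mask); returns x,y,yaw,cost"""
    p,m=views[0];c=np.argwhere(m).mean(0)[::-1]
    s=at(p,[c],z0+dim[2]/2)[0]
    def f(v):
        t=0
        for i,(p,m) in enumerate(views):
            e=abs(hullmask(p,corners(dim,v[0],v[1],v[2],z0))-m)
            if ign is not None:e=e*~ign[i]
            t+=e.sum()/m.sum()
        return t/len(views)
    best=None
    for yaw in np.arange(4)*np.pi/(8 if dim[0]==dim[1] else 4):
        r=minimize(f,[s[0],s[1],yaw],method='Nelder-Mead',options=dict(initial_simplex=np.array([s[0],s[1],yaw])+np.array([[0,0,0],[.01,0,0],[0,.01,0],[0,0,.3]]),xatol=2e-4,fatol=1e-4,maxiter=120))
        if best is None or r.fun<best.fun:best=r
    return best.x.round(4),round(best.fun,3)
def tr(n,p):
    r=arm.trace(n,p); return r[0]['region'] if r else None
E
python3 - <<'E'
from h import *
P={c:arm.get_image(c) for c in('top','scene')}
M={}
for n in 'jar_yellow jar_pink jar_blue jar_green carrier drying_rack forceps_pot tray'.split():
    for c in P: M[n,c]=tr(n,P[c])
    k='jar' if 'jar' in n else n
    if k not in DIM: continue
    z=.003 if n=='drying_rack' else 0
    for cs in (('top',),('scene',),('top','scene')):
        v=[(P[c],M[n,c]) for c in cs if M[n,c] is not None]
        if not v: print(n,cs,'none');continue
        ig=[cv2.dilate((M['drying_rack',c]|M['forceps_pot',c]).astype(np.uint8),np.ones((5,5)))>0 for c in cs] if n=='tray' else None
        print(n,cs,*fit(v,DIM[k],z,ig))
E
```

```text
jar_yellow ('top',) [ 0.4324 -0.3413  0.1907] 0.044
jar_yellow ('scene',) [ 0.587  -0.3671  0.3927] 0.032
jar_yellow ('top', 'scene') [ 0.4318 -0.3413  0.2362] 0.943
jar_pink ('top',) [ 0.4708 -0.0664  0.2666] 0.048
jar_pink ('scene',) none
jar_pink ('top', 'scene') [ 0.4708 -0.0664  0.2666] 0.048
jar_blue ('top',) [ 0.4502 -0.19    0.9427] 0.032
jar_blue ('scene',) [ 0.4493 -0.19    0.9595] 0.048
jar_blue ('top', 'scene') [ 0.45   -0.1899  0.9392] 0.041
jar_green ('top',) [ 0.5872 -0.3668  0.3891] 0.048
jar_green ('scene',) none
jar_green ('top', 'scene') [ 0.5872 -0.3668  0.3891] 0.048
carrier ('top',) [0.4393 0.3423 0.3189] 0.335
carrier ('scene',) [0.4431 0.3449 0.0394] 0.173
carrier ('top', 'scene') [0.4398 0.3447 3.5008] 0.269
drying_rack ('top',) [0.646  0.1226 3.1606] 0.393
drying_rack ('scene',) [ 0.6578  0.1301 -0.0701] 0.344
drying_rack ('top', 'scene') [0.6574 0.1258 0.0112] 0.381
tray ('top',) [0.6277 0.1106 1.8007] 3.833
tray ('scene',) [ 0.6354 -0.0432  3.0182] 0.044
tray ('top', 'scene') [0.5243 0.0843 1.7632] 2.701
```

```bash
cat >> h.py <<'E'
def go(x,y,z,yd,frm=None):
    """tool-axis shift (cm) and z turn to put TCP at x,y,z with the closing line along yaw yd (mod pi)"""
    if frm is None:
        s=arm.observe();Rm=R.from_rotvec(s['ee_rot']).as_matrix();p=s['position']
    else: Rm,p=frm
    a=np.arctan2(Rm[1,1],Rm[0,1]);d=(yd-a+np.pi/2)%np.pi-np.pi/2
    R2=R.from_euler('z',yd if abs(((yd-a)+np.pi)%(2*np.pi)-np.pi)<1.58 else yd+np.pi).as_matrix()
    Rn=np.c_[np.cross(R2[:,0],[0,0,-1]),R2[:,0],[0,0,-1]]
    rv=(R.from_matrix(Rm.T@Rn)).as_rotvec()
    print('shift',(Rm.T@(np.array([x,y,z])-p)*100).round(2),'turn',rv.round(3))
    return Rn,np.array([x,y,z])
E
python3 - <<'E'
from h import *
P=arm.get_image('top')
for n in('tray','drying_rack','carrier'):
    for r in arm.trace(n,P)[:3]:
        m=r['region'];print(n,round(r['conf'],2),m.sum(),np.array(r['centre'])*[640,400])
        if n=='tray':
            c,_=cv2.findContours(m.astype(np.uint8),0,1);c=cv2.convexHull(np.vstack(c))
            print(at(P,cv2.boxPoints(cv2.minAreaRect(c)),.014).round(4)[:,:2])
        cv2.imwrite(f'pics/m_{n}.png',m*255)
f=P['frame'];a=cv2.resize(f[115:205,240:450],None,fx=3.7,fy=3.7,interpolation=2)
b=cv2.resize(f[225:265,130:200],None,fx=5,fy=5,interpolation=2)
o=np.zeros((a.shape[0]+b.shape[0],max(a.shape[1],b.shape[1]),3),np.uint8);o[:a.shape[0],:a.shape[1]]=a;o[a.shape[0]:,:b.shape[1]]=b
T=np.linalg.inv(P['T'])
# overlay tray outline from the scene fit
X=corners((.12,.43,.014),.6354,-.0432,-.1236,0)[1::2][[0,1,3,2]]
uv=cv2.projectPoints(X,cv2.Rodrigues(T[:3,:3])[0],T[:3,3],P['mtx'],np.array(P['dist'],float))[0].reshape(-1,2)
cv2.polylines(o,[(((uv-[240,115])+.5)*3.7).astype(np.int32)],True,(255,0,0))
cv2.imwrite('pics/c2.png',o[:,:,::-1])
F=go(.5872,-.3668,.15,-1.18);go(.5872,-.3668,.055,-1.18,F)
E
```

```text
tray 0.68 7790 [352.832 159.88 ]
[[ 0.602   0.1747]
 [ 0.7231  0.1622]
 [ 0.6673 -0.2678]
 [ 0.5476 -0.2491]]
drying_rack 0.25 8062 [352.512 159.4  ]
carrier 0.85 665 [159.872 247.12 ]
shift [37.05 -4.02  7.67] turn [0.    0.    0.057]
shift [0.  0.  9.5] turn [0. 0. 0.][ WARN:0@2.800] global loadsave.cpp:1063 imwrite_ Unsupported depth image for selected encoder is fallbacked to CV_8U.
```

View pics/c2.png

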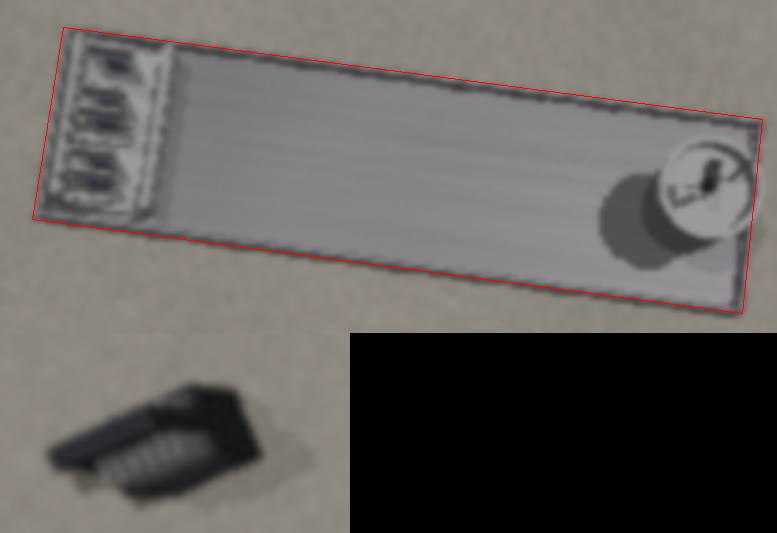

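The overlay of the tray outline matches the picture within a pixel: corners run from (63,28) to (742,313) in the crop. Now I'll go to the green jar.

carry_out(claw=[9.18,9.18,9.18,9.18,9.18,9.18,9.18,9.18,9.18,9.18,9.18,9.18,9.18], delta_pos=[[2,-0.2,0],[4,-0.4,0.8],[4,-0.4,0.8],[4,-0.4,0.8],[4,-0.4,0.8],[4,-0.4,0.9],[4,-0.4,0.9],[4,-0.4,0.9],[4,-0.4,0.9],[3.05,-0.6,0.87],[0,0,0],[0,0,0],[0,0,0]], angular=[[0,0,0],[0,0,0],[0,0,0],[0,0,0],[0,0,0],[0,0,0],[0,0,0],[0,0,0],[0,0,0],[0,0,0],[0,0,0.057],[0,0,0],[0,0,0]], force=15)

```text
clock: 3.5
position: [0.5867, -0.3679, 0.1501]
ee_rot: [3.081, 0.61, -0.001]
force: [0.4, -0.6, -0.4]
width: 0.998
gripper_force: 0.0
```

```bash
python3 - <<'E'
from h import *
s=arm.observe();print(s['clock'],s['position'],s['ee_rot'],s['force'])
F=go(.5872,-.3668,.055,-1.18)
p=arm.get_image('wrist');save(p,'w1');m=tr('jar_green',p)
if m is not None: print(fit([(p,m)],DIM['jar'],0), m.sum())
E
```

```text
3.5 [ 0.58666578 -0.36787568  0.15014058] [ 3.08091107e+00  6.10375319e-01 -9.71848493e-04] [ 0.35792045 -0.57219766 -0.37816553]
shift [ 0.1  -0.09  9.51] turn [0.001 0.001 0.   ]
(array([ 0.5869, -0.3676,  1.9632]), np.float64(0.044)) 9715
```

carry_out(claw=[9.18,9.18,9.18,9.18,9.18,6,5.5,5.5,5.5,5.5,5.5,5.5,5.5,5.5,5.5,5.5,5.5,5.5,5.5,5.5], delta_pos=[[0.1,-0.1,3],[0,0,3],[0,0,2],[0,0,1.5],[0,0,0],[0,0,0],[0,0,0],[0,0,0],[0,0,0],[0,0,-1],[0,0,-1.5],[0,0,-1.5],[0,0,-1.5],[0,0,-1.5],[0,0,-1.5],[0,0,-1.5],[0,0,-1.5],[0,0,-1.2],[0,0,0],[0,0,0]], angular=[[0,0,0],[0,0,0],[0,0,0],[0,0,0],[0,0,0],[0,0,0],[0,0,0],[0,0,0],[0,0,0],[0,0,0],[0,0,-0.13],[0,0,-0.13],[0,0,-0.13],[0,0,-0.13],[0,0,-0.13],[0,0,-0.13],[0,0,-0.13],[0,0,-0.144],[0,0,0],[0,0,0]], force=15)

```text
clock: 5.6
position: [0.5877, -0.3658, 0.1823]
ee_rot: [2.361, 2.071, 0.0]
force: [-0.0, 1.2, -1.6]
width: 0.655
gripper_force: 15.0
```

```bash
cat >> h.py <<'E'
YT=-.126;C=np.array([.6352,-.0437]);U=np.array([np.sin(-YT),np.cos(YT)])
TG={n:C+U*k for n,k in zip(('jar_green','jar_blue','jar_pink','jar_yellow'),(.105,.035,-.035,-.105))}
E
python3 - <<'E'
from h import *
print({k:v.round(4) for k,v in TG.items()})
g=TG['jar_green'];s=arm.observe();print(s['position'],s['width'],s['gripper_force'],s['force'])
F=go(*g,.175,YT);F=go(*g,.0585,YT,F)
E
```

```text
{'jar_green': array([0.6484, 0.0605]), 'jar_blue': array([ 0.6396, -0.009 ]), 'jar_pink': array([ 0.6308, -0.0784]), 'jar_yellow': array([ 0.622 , -0.1479])}
[ 0.58769029 -0.36580466  0.18230408] 0.6545019539789421 14.958813339471817 [-0.02670872  1.1822601  -1.55200399]
shift [43.05  0.47  0.72] turn [ 0.     0.    -0.005]
shift [ 0.    0.   11.65] turn [0. 0. 0.]
```

carry_out(claw=[5.5,5.5,5.5,5.5,5.5,5.5,5.5,5.5,5.5,5.5,5.5,5.5,5.5,5.5,5.5], delta_pos=[[1,0,0],[2.5,0,0],[4,0,0],[4,0.1,0],[4.5,0.1,0],[4.5,0.1,0],[4.5,0.1,0],[4.5,0,0],[4.5,0,0],[4,0,0],[3,0,0.3],[1.5,0,0.2],[0.55,0.07,0.22],[0,0,0],[0,0,0]], angular=[[0,0,0],[0,0,0],[0,0,0],[0,0,0],[0,0,0],[0,0,0],[0,0,0],[0,0,0],[0,0,0],[0,0,0],[0,0,0],[0,0,0],[0,0,-0.005],[0,0,0],[0,0,0]])

```text
clock: 7.1
position: [0.6466, 0.0584, 0.1745]
ee_rot: [2.354, 2.079, -0.002]
force: [-0.4, -0.1, -0.7]
width: 0.652
gripper_force: 15.0
```

```bash
python3 - <<'E'
from h import *
g=TG['jar_green'];s=arm.observe();print(s['clock'],s['position'],s['force'])
F=go(*g,.0585,YT)
E
```

```text
7.1 [0.64660643 0.05839817 0.17452212] [-0.36459349 -0.09039943 -0.70632859]
shift [ 0.25  0.16 11.6 ] turn [-0.     0.002  0.002]
```

carry_out(claw=[5.5,5.5,5.5,5.5,5.5,5.5,5.5,5.5,5.5,5.5,7,8,8.5,8.5,8.5,8.5,8.5,8.5,8.5,8.5], delta_pos=[[0.25,0.16,1],[0,0,2.5],[0,0,2.5],[0,0,2],[0,0,1.5],[0,0,1],[0,0,0.6],[0,0,0.4],[0,0,0.1],[0,0,0],[0,0,0],[0,0,0],[0,0,0],[0,0,-1],[0,0,-2],[0,0,-2.5],[0,0,-2.5],[0,0,-1],[0,0,0],[0,0,0]], angular=[[0,0,0],[0,0,0],[0,0,0],[0,0,0],[0,0,0],[0,0,0],[0,0,0],[0,0,0],[0,0,0],[0,0,0],[0,0,0],[0,0,0],[0,0,0],[0,0,0],[0,0,0],[0,0,0],[0,0,0],[0,0,0],[0,0,0],[0,0,0]])

```text
clock: 9.1
position: [0.648, 0.0629, 0.1481]
ee_rot: [-2.352, -2.083, 0.001]
force: [-0.4, -0.9, -0.1]
width: 0.928
gripper_force: 0.0
```

```bash
python3 - <<'E'
from h import *
s=arm.observe();print(s['clock'],s['position'],s['force'])
p=arm.get_image('wrist');m=tr('jar_green',p);save(p,'w2')
if m is not None: print(fit([(p,m)],DIM['jar'],.003), m.sum(),TG['jar_green'])
F=go(.45,-.1899,.15,.942-np.pi/2);F=go(.45,-.1899,.055,.942-np.pi/2,F)
E
```

```text
9.1 [0.64804952 0.06294277 0.14807758] [-0.43022531 -0.88681676 -0.10118618]
(array([ 0.6493,  0.0606, -0.1072]), np.float64(0.046)) 10164 [0.64839502 0.06046761]
shift [-27.48 -16.57  -0.21] turn [-0.002  0.001  0.508]
shift [0.  0.  9.5] turn [0. 0. 0.]
```

View pics/w2.png

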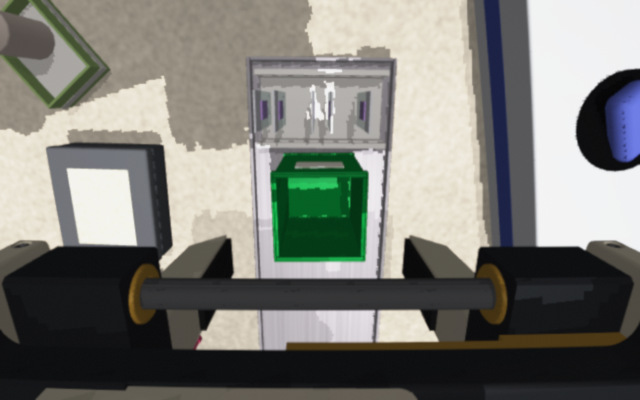

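The wrist view shows green standing square on the tray at (320,210), just in front of the rack at (320,105). Next is blue.

carry_out(claw=[9.18,9.18,9.18,9.18,9.18,9.18,9.18,9.18,9.18,9.18,9.18,9.18,9.18,9.18,9.18,9.18], delta_pos=[[-1.5,-0.9,0],[-3,-1.8,0],[-3.8,-2.3,0],[-3.8,-2.3,0],[-3.8,-2.3,0],[-3.8,-2.3,0],[-3.8,-2.3,0],[-2.5,-1.5,-0.2],[-1.48,-0.87,0],[0,0,0],[0,0,0],[0,0,0],[0,0,0],[0,0,0],[0,0,0],[0,0,0]], angular=[[0,0,0],[0,0,0],[0,0,0],[0,0,0],[0,0,0],[0,0,0],[0,0,0],[0,0,0],[0,0,0],[0,0,0.13],[0,0,0.13],[0,0,0.13],[0,0,0.118],[0,0,0],[0,0,0],[0,0,0]])

```text
clock: 10.8
position: [0.4506, -0.1895, 0.1505]
ee_rot: [-2.797, -1.429, 0.001]
force: [0.3, -0.2, 0.6]
width: 0.999
gripper_force: 0.0
```

```bash
python3 - <<'E'
from h import *
s=arm.observe();print(s['clock'],s['position'],s['force'])
p=arm.get_image('wrist');m=tr('jar_blue',p)
if m is not None: print(fit([(p,m)],DIM['jar'],0), m.sum())
F=go(.45,-.19,.055,.942-np.pi/2)
P={c:arm.get_image(c) for c in('top','scene')}
for c in P:
    m=tr('jar_green',P[c])
    if m is not None: print(c,fit([(P[c],m)],DIM['jar'],.003))
save(P['top'],'t2')
E
```

```text
10.8 [ 0.45060777 -0.18952066  0.15047803] [ 0.26402645 -0.18663571  0.62084082]
(array([ 0.4495, -0.1902, -0.6311]), np.float64(0.053)) 9776
shift [-0.07 -0.03  9.56] turn [-0.     0.     0.001]
top (array([ 0.6507,  0.0613, -0.1317]), np.float64(0.049))
scene (array([ 0.6492,  0.0625, -0.1048]), np.float64(0.036))
```

carry_out(claw=[9.18,9.18,9.18,9.18,9.18,6,5.5,5.5,5.5,5.5,5.5,5.5,5.5,5.5,5.5,5.5,5.5,5.5], delta_pos=[[-0.1,0,3],[0,0,3],[0,0,2],[0,0,1.5],[0,0,0],[0,0,0],[0,0,0],[0,0,0],[0,0,0],[0,0,-1],[0,0,-2],[0,0,-2],[0,0,-2],[0,0,-2],[0,0,-2],[0,0,-1],[0,0,0],[0,0,0]], angular=[[0,0,0],[0,0,0],[0,0,0],[0,0,0],[0,0,0],[0,0,0],[0,0,0],[0,0,0],[0,0,0],[0,0,0],[0,0,-0.1],[0,0,-0.1],[0,0,-0.1],[0,0,-0.1],[0,0,-0.1],[0,0,0],[0,0,0],[0,0,0]])

```text
clock: 12.9
position: [0.4499, -0.1905, 0.1755]
ee_rot: [-2.363, -2.07, 0.0]
force: [0.8, -0.0, -1.4]
width: 0.661
gripper_force: 15.0
```

```bash
python3 - <<'E'
from h import *
s=arm.observe();print(s['clock'],s['position'],s['width'],s['gripper_force'],s['force'])
go(.6402,-.0085,.175,YT)
E
```

```text
12.9 [ 0.44988912 -0.1904627   0.17549496] 0.6610086899216213 14.96328815817833 [ 0.8478033  -0.0165671  -1.43291738]
shift [20.54 16.48  0.04] turn [-0.     0.    -0.006]
```

carry_out(claw=[5.5,5.5,5.5,5.5,5.5,5.5,5.5,5.5,5.5,5.5,5.5,5.5], delta_pos=[[1,0.8,0],[2.5,2,0],[3.7,3,0],[3.7,3,0],[3.7,3,0],[3,2.4,0],[1.9,1.5,0],[1.04,0.78,0],[0,0,0],[0,0,0],[0,0,0],[0,0,0]], angular=[[0,0,0],[0,0,0],[0,0,0],[0,0,0],[0,0,0],[0,0,0],[0,0,0],[0,0,-0.006],[0,0,0],[0,0,0],[0,0,0],[0,0,0]])

```text
clock: 14.1
position: [0.6395, -0.0095, 0.176]
ee_rot: [2.356, 2.078, -0.001]
force: [1.1, -0.6, -1.0]
width: 0.655
gripper_force: 15.0
```

```bash
python3 - <<'E'
from h import *
s=arm.observe();print(s['clock'],s['position'],s['force'])
go(.6402,-.0085,.0585,YT)
p=arm.get_image('wrist');save(p,'w3')
E
```

```text
14.1 [ 0.6394813  -0.00953861  0.17597393] [ 1.09926482 -0.63105175 -0.96037731]
shift [ 0.12  0.06 11.75] turn [-0.     0.001  0.001]
```

View pics/w3.png

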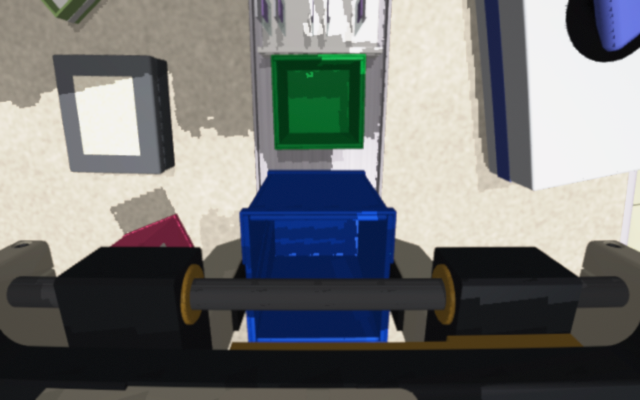

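The held blue jar at (318,260) lines up with green at (318,100). Lowering it now.

carry_out(claw=[5.5,5.5,5.5,5.5,5.5,5.5,5.5,5.5,5.5,5.5,7,8,8.5,8.5,8.5,8.5,8.5,8.5,8.5,8.5], delta_pos=[[0.1,0.06,1],[0,0,2.5],[0,0,2.5],[0,0,2],[0,0,1.6],[0,0,1],[0,0,0.6],[0,0,0.4],[0,0,0.1],[0,0,0],[0,0,0],[0,0,0],[0,0,0],[0,0,-1],[0,0,-2],[0,0,-2.5],[0,0,-2.5],[0,0,-1],[0,0,0],[0,0,0]], angular=[[0,0,0],[0,0,0],[0,0,0],[0,0,0],[0,0,0],[0,0,0],[0,0,0],[0,0,0],[0,0,0],[0,0,0],[0,0,0],[0,0,0],[0,0,0],[0,0,0],[0,0,0],[0,0,0],[0,0,0],[0,0,0],[0,0,0],[0,0,0]])

```text
clock: 16.15
position: [0.6404, -0.0073, 0.1481]
ee_rot: [-2.354, -2.08, 0.001]
force: [0.3, -0.1, -0.6]
width: 0.93
gripper_force: 0.0
```

```bash
python3 - <<'E'
from h import *
s=arm.observe();print(s['clock'],s['position'],s['force'])
p=arm.get_image('wrist')
for n in('jar_green','jar_blue'):
  m=tr(n,p)
  if m is not None: print(n,fit([(p,m)],DIM['jar'],.003), m.sum())
go(.4708,-.0664,.15,.2666)
E
```

```text
16.15 [ 0.64041876 -0.00726182  0.14808792] [ 0.27717322 -0.09495743 -0.59018062]
jar_green (array([0.6494, 0.0616, 1.4348]), np.float64(0.062)) 11072
jar_blue (array([ 0.6399, -0.0081,  1.4456]), np.float64(0.099)) 9585
shift [ -7.95 -16.07  -0.22] turn [-0.002 -0.    -0.39 ]
```

Blue is good, with a 70 mm pitch to green. Next is pink.

carry_out(claw=[9.18,9.18,9.18,9.18,9.18,9.18,9.18,9.18,9.18,9.18,9.18,9.18,9.18], delta_pos=[[-0.7,-1.5,0],[-1.5,-3,0],[-1.8,-3.6,0],[-1.8,-3.6,-0.2],[-1.4,-2.8,0],[-0.75,-1.57,0],[0,0,0],[0,0,0],[0,0,0],[0,0,0],[0,0,0],[0,0,0],[0,0,0]], angular=[[0,0,0],[0,0,0],[0,0,0],[0,0,0],[0,0,0],[0,0,0],[0,0,-0.13],[0,0,-0.13],[0,0,-0.13],[0,0,0],[0,0,0],[0,0,0],[0,0,0]])

```text
clock: 17.6
position: [0.4715, -0.0662, 0.1507]
ee_rot: [-1.908, -2.496, 0.0]
force: [-0.2, -0.2, -0.0]
width: 1.001
gripper_force: 0.0
```

```bash
python3 - <<'E'
from h import *
s=arm.observe();print(s['clock'],s['position'],s['force'])
p=arm.get_image('wrist');m=tr('jar_pink',p)
if m is not None: print(fit([(p,m)],DIM['jar'],0), m.sum())
go(.4708,-.0664,.055,.2666)
P=arm.get_image('top')
for n in('jar_green','jar_blue'):
    m=tr(n,P)
    if m is not None: print(n,fit([(P,m)],DIM['jar'],.003))
E
```

```text
17.6 [ 0.47150285 -0.06615064  0.15069255] [-0.15667463 -0.166495   -0.03591591]
(array([ 0.4702, -0.0664,  0.2643]), np.float64(0.047)) 9711
shift [-0.01 -0.08  9.58] turn [-0.     0.    -0.001]
jar_green (array([0.6496, 0.0616, 1.4493]), np.float64(0.049))
jar_blue (array([ 0.6416, -0.0067,  1.3957]), np.float64(0.088))
```

carry_out(claw=[9.18,9.18,9.18,9.18,9.18,6,5.5,5.5,5.5,5.5,5.5,5.5,5.5,5.5,5.5,5.5,5.5,5.5,5.5], delta_pos=[[0,-0.1,3],[0,0,3],[0,0,2],[0,0,1.5],[0,0,0],[0,0,0],[0,0,0],[0,0,0],[0,0,0],[0,0,-1],[0,0,-2],[0,0,-2],[0,0,-2],[0,0,-2],[0,0,-2],[0,0,-1],[0,0,0],[0,0,0],[0,0,0]], angular=[[0,0,0],[0,0,0],[0,0,0],[0,0,0],[0,0,0],[0,0,0],[0,0,0],[0,0,0],[0,0,0],[0,0,0],[0,0,0.1],[0,0,0.1],[0,0,0.1],[0,0,0.09],[0,0,0],[0,0,0],[0,0,0],[0,0,0],[0,0,0]])

```text
clock: 19.75
position: [0.4699, -0.0665, 0.1749]
ee_rot: [-2.353, -2.08, 0.002]
force: [-0.0, 0.9, -1.2]
width: 0.652
gripper_force: 15.0
```

```bash
python3 - <<'E'
from h import *
s=arm.observe();print(s['clock'],s['position'],s['width'],s['gripper_force'],s['force'])
go(.6317,-.0775,.175,YT)
E
```

```text
19.75 [ 0.46989532 -0.06653219  0.17490198] 0.6524454775108022 14.953415393829346 [-0.00178172  0.93537888 -1.23536286]
shift [ 0.9  16.19 -0.04] turn [-0.002  0.     0.003]
```

carry_out(claw=[5.5,5.5,5.5,5.5,5.5,5.5,5.5,5.5,5.5,5.5,5.5,5.5], delta_pos=[[0.1,1,0],[0.2,2.5,0],[0.2,3.5,0],[0.2,3.5,0],[0.1,2.7,0],[0.1,2,0],[0,1,0],[0,0,0],[0,0,0],[0,0,0],[0,0,0],[0,0,0]], angular=[[0,0,0],[0,0,0],[0,0,0],[0,0,0],[0,0,0],[0,0,0],[0,0,0],[0,0,0],[0,0,0],[0,0,0],[0,0,0],[0,0,0]])

```text
clock: 20.95
position: [0.6321, -0.0775, 0.1762]
ee_rot: [2.354, 2.08, -0.0]
force: [0.1, 0.3, -1.7]
width: 0.656
gripper_force: 15.0
```

```bash
python3 - <<'E'
from h import *
s=arm.observe();print(s['clock'],s['position'],s['force'])
go(.6317,-.0775,.0585,YT)
p=arm.get_image('wrist')
for n in('jar_green','jar_blue'):
  m=tr(n,p)
  if m is not None: print(n,fit([(p,m)],DIM['jar'],.003), m.sum())
E
```

```text
20.95 [ 0.63208415 -0.0775261   0.17617444] [ 0.07310677  0.31709932 -1.66325688]
shift [ 0.   -0.04 11.77] turn [0.    0.    0.003]
jar_green (array([0.6487, 0.0639, 1.4652]), np.float64(0.07)) 5231
jar_blue (array([ 0.6409, -0.0058,  1.4476]), np.float64(0.074)) 8887
```

carry_out(claw=[5.5,5.5,5.5,5.5,5.5,5.5,5.5,5.5,5.5,5.5,7,8,8.5,8.5,8.5,8.5,8.5,8.5,8.5,8.5], delta_pos=[[0,-0.04,1],[0,0,2.5],[0,0,2.5],[0,0,2],[0,0,1.6],[0,0,1],[0,0,0.6],[0,0,0.4],[0,0,0.1],[0,0,0],[0,0,0],[0,0,0],[0,0,0],[0,0,-1],[0,0,-2],[0,0,-2.5],[0,0,-2.5],[0,0,-1],[0,0,0],[0,0,0]], angular=[[0,0,0],[0,0,0],[0,0,0],[0,0,0],[0,0,0],[0,0,0],[0,0,0],[0,0,0],[0,0,0],[0,0,0],[0,0,0],[0,0,0],[0,0,0],[0,0,0],[0,0,0],[0,0,0],[0,0,0],[0,0,0],[0,0,0],[0,0,0]])

```text
clock: 23.1
position: [0.6316, -0.0775, 0.1481]
ee_rot: [-2.354, -2.08, 0.001]
force: [-0.6, -0.9, -0.4]
width: 0.927
gripper_force: 0.0
```

```bash
python3 - <<'E'
from h import *
s=arm.observe();print(s['clock'],s['position'],s['force'])
p=arm.get_image('wrist')
for n in('jar_pink','jar_blue'):
  m=tr(n,p)
  if m is not None: print(n,fit([(p,m)],DIM['jar'],.003), m.sum())
for yd in(.195,.195+np.pi/2): go(.4322,-.3413,.16,yd)
E
```

```text
23.1 [ 0.63163119 -0.07749776  0.14806023] [-0.567849   -0.87452988 -0.40146644]
jar_pink (array([ 0.6321, -0.0781, -0.123 ]), np.float64(0.075)) 9759
jar_blue (array([ 0.6401, -0.0064, -0.124 ]), np.float64(0.072)) 11274
shift [-28.63 -16.52  -1.22] turn [-0.002 -0.    -0.318]
shift [-28.63 -16.52  -1.22] turn [-0.002  0.002  1.253]
```

carry_out(claw=[9.18,9.18,9.18,9.18,9.18,9.18,9.18,9.18,9.18,9.18,9.18,9.18,9.18,9.18,9.18,9.18], delta_pos=[[-1.5,-0.9,-0.6],[-3,-1.8,-0.6],[-4,-2.3,0],[-4,-2.3,0],[-4,-2.3,0],[-4,-2.3,0],[-4,-2.3,0],[-2.6,-1.5,0],[-1.53,-0.82,0],[0,0,0],[0,0,0],[0,0,0],[0,0,0],[0,0,0],[0,0,0],[0,0,0]], angular=[[0,0,0],[0,0,0],[0,0,0],[0,0,0],[0,0,0],[0,0,0],[0,0,0],[0,0,0],[0,0,0],[0,0,-0.11],[0,0,-0.11],[0,0,-0.1],[0,0,0],[0,0,0],[0,0,0],[0,0,0]])

```text
clock: 24.85
position: [0.4329, -0.3413, 0.1608]
ee_rot: [-1.994, -2.428, 0.0]
force: [0.4, 0.2, -0.2]
width: 0.999
gripper_force: 0.0
```

```bash
python3 - <<'E'
from h import *
s=arm.observe();print(s['clock'],s['position'],s['force'])
p=arm.get_image('wrist');m=tr('jar_yellow',p)
if m is not None: print(fit([(p,m)],DIM['jar'],0), m.sum())
go(.4322,-.3413,.055,.195)
P=arm.get_image('top')
for n in('jar_green','jar_blue','jar_pink'):
    m=tr(n,P)
    if m is not None: print(n,fit([(P,m)],DIM['jar'],.003))
E
```

```text
24.85 [ 0.43285639 -0.34128288  0.16082783] [ 0.41957188  0.16799737 -0.19341258]
(array([ 0.4311, -0.3416,  0.1944]), np.float64(0.05)) 8965
shift [ 1.000e-02 -8.000e-02  1.059e+01] turn [-0.     0.     0.001]
jar_green (array([0.6501, 0.0613, 1.4418]), np.float64(0.05))
jar_blue (array([ 0.6404, -0.008 ,  1.3865]), np.float64(0.062))
jar_pink (array([ 0.6329, -0.0776,  1.443 ]), np.float64(0.044))
```

carry_out(claw=[9.18,9.18,9.18,9.18,9.18,6,5.5,5.5,5.5,5.5,5.5,5.5,5.5,5.5,5.5,5.5,5.5,5.5,5.5,5.5], delta_pos=[[0,-0.1,3],[0,0,3],[0,0,3],[0,0,1.5],[0,0,0],[0,0,0],[0,0,0],[0,0,0],[0,0,0],[0,0,-1],[0,0,-2],[0,0,-2.5],[0,0,-2.5],[0,0,-2.5],[0,0,-2],[0,0,-1],[0,0,0],[0,0,0],[0,0,0],[0,0,0]], angular=[[0,0,0],[0,0,0],[0,0,0],[0,0,0],[0,0,0],[0,0,0],[0,0,0],[0,0,0],[0,0,0],[0,0,0],[0,0,0.08],[0,0,0.08],[0,0,0.08],[0,0,0.08],[0,0,0],[0,0,0],[0,0,0],[0,0,0],[0,0,0],[0,0,0]])

```text
clock: 27.15
position: [0.4315, -0.3411, 0.1898]
ee_rot: [-2.352, -2.08, 0.001]
force: [-0.5, 0.7, -0.7]
width: 0.654
gripper_force: 15.0
```

```bash
python3 - <<'E'
from h import *
s=arm.observe();print(s['clock'],s['position'],s['width'],s['gripper_force'],s['force'])
go(.6237,-.1471,.19,YT)
E
```

```text
27.15 [ 0.43146571 -0.34114045  0.18975038] 0.6543838062575819 14.972018748521805 [-0.46424961  0.67830621 -0.70766403]
shift [21.61 16.7  -0.03] turn [-0.002 -0.001  0.003]
```

carry_out(claw=[5.5,5.5,5.5,5.5,5.5,5.5,5.5,5.5,5.5,5.5,5.5,5.5,5.5], delta_pos=[[1,0.8,0],[2.5,1.9,0],[3.7,2.9,0],[3.7,2.9,0],[3.7,2.9,0],[3.2,2.4,0],[2.4,1.8,0],[1.41,1.1,0],[0,0,0],[0,0,0],[0,0,0],[0,0,0],[0,0,0]], angular=[[0,0,0],[0,0,0],[0,0,0],[0,0,0],[0,0,0],[0,0,0],[0,0,0],[0,0,0.003],[0,0,0],[0,0,0],[0,0,0],[0,0,0],[0,0,0]])

```text
clock: 28.45
position: [0.6238, -0.1486, 0.191]
ee_rot: [2.358, 2.075, -0.001]
force: [-0.2, 0.8, -1.5]
width: 0.651
gripper_force: 15.0
```

```bash
python3 - <<'E'
from h import *
s=arm.observe();print(s['clock'],s['position'],s['force'])
go(.6237,-.1471,.0585,YT)
p=arm.get_image('wrist');save(p,'w4')
p=arm.get_image('top');f=p['frame'][100:220,320:500];cv2.imwrite('pics/c4.png',cv2.resize(f,None,fx=3,fy=3)[:,:,::-1])
E
```

```text
28.45 [ 0.62377931 -0.14862631  0.19099004] [-0.15040832  0.76331114 -1.52046843]
shift [ 0.16 -0.03 13.25] turn [ 0.     0.    -0.002]
```

View pics/w4.png

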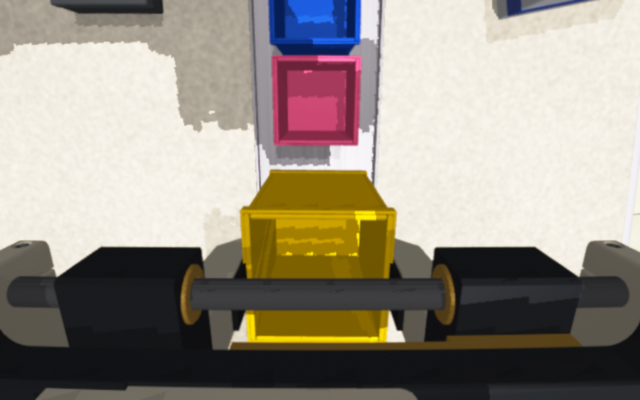

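The yellow jar is aligned: held at (318,260), with pink at (316,100) and blue beyond. Lowering it now.

carry_out(claw=[5.5,5.5,5.5,5.5,5.5,5.5,5.5,5.5,5.5,5.5,5.5,7,8,8.5,8.5,8.5,8.5,8.5,8.5,8.5], delta_pos=[[0.1,0,1],[0,0,2],[0,0,2.5],[0,0,2.5],[0,0,2],[0,0,1.3],[0,0,0.9],[0,0,0.6],[0,0,0.3],[0,0,0.1],[0,0,0],[0,0,0],[0,0,0],[0,0,0],[0,0,-1],[0,0,-2],[0,0,-2.5],[0,0,-2.5],[0,0,-2],[0,0,-2]], angular=[[0,0,0],[0,0,0],[0,0,0],[0,0,0],[0,0,0],[0,0,0],[0,0,0],[0,0,0],[0,0,0],[0,0,0],[0,0,0],[0,0,0],[0,0,0],[0,0,0],[0,0,0],[0,0,0],[0,0,0],[0,0,0],[0,0,0],[0,0,0]])

```text
clock: 30.55
position: [0.6247, -0.1464, 0.1806]
ee_rot: [2.356, 2.077, 0.001]
force: [-1.1, 0.1, -0.9]
width: 0.927
gripper_force: 0.0
```

```bash
python3 - <<'E'
from h import *
s=arm.observe();print(s['clock'],s['position'],s['force'])
p=arm.get_image('wrist')
for n in('jar_pink','jar_yellow'):
  m=tr(n,p)
  if m is not None: print(n,fit([(p,m)],DIM['jar'],.003), m.sum())
# go towards a look at the carrier, high up
go(.43,.25,.27,YT)
E
```

```text
30.55 [ 0.62465423 -0.14640618  0.18064557] [-1.05415181  0.12469837 -0.86436769]
jar_pink (array([ 0.632 , -0.0763,  1.4432]), np.float64(0.073)) 8506
jar_yellow (array([ 0.6243, -0.1473, -0.1255]), np.float64(0.064)) 7477
shift [ 36.88 -24.34  -9.02] turn [ 0.003  0.    -0.   ]
```

carry_out(claw=[8.5,8.5,8.5,8.5,8.5,8.5,8.5,8.5,8.5,8.5,8.5,8.5,8.5,8.5,8.5,8.5,8.5], delta_pos=[[1,-0.7,-1.5],[2.5,-1.7,-2],[3.7,-2.5,-2],[3.7,-2.5,-2],[3.7,-2.5,-1.5],[3.7,-2.5,0],[3.7,-2.5,0],[3.7,-2.5,0],[3.7,-2.5,0],[3.7,-2.4,0],[2.4,-1.5,0],[1.1,-0.6,0],[0,0,0],[0,0,0],[0,0,0],[0,0,0],[0,0,0]], angular=[[0,0,0],[0,0,0],[0,0,0],[0,0,0],[0,0,0],[0,0,0],[0,0,0],[0,0,0],[0,0,0],[0,0,0],[0,0,0],[0,0,0],[0,0,0],[0,0,0],[0,0,0],[0,0,0],[0,0,0]])

```text
clock: 32.4
position: [0.4289, 0.2463, 0.2687]
ee_rot: [2.359, 2.075, -0.0]
force: [0.3, 0.7, -0.5]
width: 0.926
gripper_force: 0.0
```

```bash
cat >> h.py <<'E'
from functools import reduce
def carriermask(p,x,y,yaw,z0=0):
    a=hullmask(p,corners((.034,.042,.080),x,y,yaw,z0))
    b=hullmask(p,corners((.010,.042,.018),x,y,yaw,z0+.094))
    return np.maximum(a,b),b
E
python3 - <<'E'
from h import *
s=arm.observe();print(s['clock'],s['position'],s['force'])
p=arm.get_image('wrist');save(p,'w5');np.save('w5.npy',p,allow_pickle=True)
m=tr('carrier',p)
if m is not None:
  print(fit([(p,m)],DIM['carrier'],0),m.sum())
  best=min((abs(carriermask(p,.44+i*.002,.343+j*.002,t)[0]-m).sum(),.44+i*.002,.343+j*.002,t) for i in range(-4,5) for j in range(-4,5) for t in np.arange(0,np.pi,.15))
  r=minimize(lambda v:abs(carriermask(p,*v)[0]-m).sum()/m.sum(),best[1:],method='Nelder-Mead',options=dict(initial_simplex=np.array(best[1:])+np.array([[0,0,0],[.003,0,0],[0,.003,0],[0,0,.1]])));print(r.x,r.fun)
  c=p['frame'].copy();b=carriermask(p,*r.x)
  for k,col in zip(b,((255,0,0),(0,255,0))):
    q,_=cv2.findContours((k>.5).astype(np.uint8),0,1);cv2.drawContours(c,q,-1,col,1)
  v,u=np.argwhere(m).mean(0).astype(int);print(u,v)
  cv2.imwrite('pics/c5.png',cv2.resize(c[max(0,v-90):v+90,max(0,u-130):u+130],None,fx=3,fy=3)[:,:,::-1])
P=arm.get_image('top')
for n in('jar_green','jar_blue','jar_pink','jar_yellow'):
    m=tr(n,P)
    if m is not None: print(n,fit([(P,m)],DIM['jar'],.003))
save(P,'t5')
E
```

```text
32.4 [0.42888269 0.2463253  0.26874699] [ 0.32380017  0.65501365 -0.45535024]
(array([0.4402, 0.3438, 3.5731]), np.float64(0.301)) 1612
[0.44004342 0.34401929 0.43057734] 0.11157008709190872
314 71
jar_green (array([0.6507, 0.0614, 1.47  ]), np.float64(0.055))
jar_blue (array([ 0.6406, -0.0071, -0.1328]), np.float64(0.049))
jar_pink (array([ 0.633 , -0.077 , -0.1103]), np.float64(0.05))
jar_yellow (array([ 0.6246, -0.1469,  1.46  ]), np.float64(0.064))
```

View pics/c5.png

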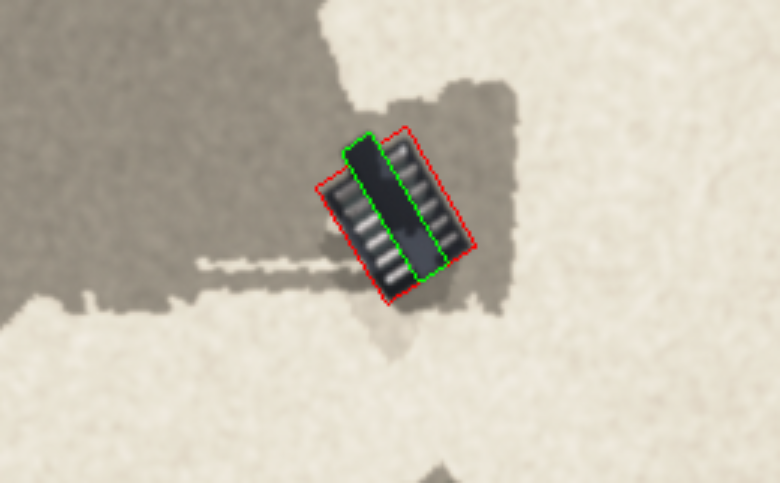

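The model outline matches the carrier and its bar, centred at about (314,71) in the wrist picture. All four jars measure in line at a 70 mm pitch. Going to grip the bar.

```bash
python3 - <<'E'
from h import *
go(.44,.344,.16,.431)
E
```

```text
shift [ 9.74 -0.06 10.88] turn [ 0.     0.    -0.557]
```

carry_out(claw=[6,5,5,5,5,5,5,5,5,5,5,5,5], delta_pos=[[1.5,0,0],[3,0,0],[3,0,0],[2.24,-0.06,0],[0,0,2],[0,0,2.5],[0,0,2.5],[0,0,2],[0,0,1.88],[0,0,0],[0,0,0],[0,0,0],[0,0,0]], angular=[[0,0,0],[0,0,0],[0,0,0],[0,0,0],[0,0,-0.12],[0,0,-0.12],[0,0,-0.12],[0,0,-0.12],[0,0,-0.077],[0,0,0],[0,0,0],[0,0,0],[0,0,0]])

```text
clock: 34.05
position: [0.4405, 0.3446, 0.1612]
ee_rot: [1.696, 2.643, 0.003]
force: [-0.1, -0.1, 0.2]
width: 0.545
gripper_force: 0.0
```

```bash
python3 - <<'E'
from h import *
s=arm.observe();print(s['clock'],s['position'],s['width'])
go(.44,.344,.0865,.431)
E
```

```text
34.05 [0.44046168 0.34455162 0.16116924] 0.5447028520614978
shift [-0.03 -0.08  7.47] turn [ 0.002 -0.    -0.001]
```

carry_out(claw=[5,5,5,5,5,1,0.5,0.5,0.5,0.5,0.5,0.5,0.5,0.5,0.5,0.5,0.5,0.5,0.5,0.5], delta_pos=[[0,-0.05,2],[0,0,2.5],[0,0,2],[0,0,0.95],[0,0,0],[0,0,0],[0,0,0],[0,0,0],[0,0,0],[0,0,0],[0,0,-1],[0,0,-2],[0,0,-2.5],[0,0,-2.5],[0,0,-2.5],[0,0,-2],[0,0,-1.5],[0,0,0],[0,0,0],[0,0,0]], angular=[[0,0,0],[0,0,0],[0,0,0],[0,0,0],[0,0,0],[0,0,0],[0,0,0],[0,0,0],[0,0,0],[0,0,0],[0,0,0],[0,0,0.11],[0,0,0.11],[0,0,0.11],[0,0,0.11],[0,0,0.117],[0,0,0],[0,0,0],[0,0,0],[0,0,0]], force=20)

```text
clock: 36.05
position: [0.4391, 0.3433, 0.2246]
ee_rot: [-2.357, -2.078, 0.003]
force: [-0.1, -0.3, -1.3]
width: 0.107
gripper_force: 20.0
```

```bash
python3 - <<'E'
from h import *
s=arm.observe();print(s['clock'],s['position'],s['width'],s['gripper_force'],s['force'])
go(.6243,-.1471,.225,YT)
E
```

```text
36.05 [0.43914871 0.34325225 0.22456659] 0.10662701643389835 19.998612999916077 [-0.12103983 -0.29697143 -1.3418648 ]
shift [-4.633e+01  2.452e+01 -1.000e-02] turn [-0.001  0.001  0.   ]
```

carry_out(claw=[0.5,0.5,0.5,0.5,0.5,0.5,0.5,0.5,0.5,0.5,0.5,0.5,0.5,0.5,0.5,0.5,0.5,0.5,0.5,0.5], delta_pos=[[-0.9,0.5,0],[-1.8,1,0],[-3,1.6,0],[-3.5,1.85,0],[-3.5,1.85,0],[-3.5,1.85,0],[-3.5,1.85,0],[-3.5,1.85,0],[-3.5,1.85,0],[-3.5,1.85,0],[-3.5,1.85,0],[-3.5,1.85,0],[-3.5,1.85,0],[-2.8,1.45,0],[-1.8,0.92,0],[-1.03,0.5,0],[0,0,0],[0,0,0],[0,0,0],[0,0,0]], angular=[[0,0,0],[0,0,0],[0,0,0],[0,0,0],[0,0,0],[0,0,0],[0,0,0],[0,0,0],[0,0,0],[0,0,0],[0,0,0],[0,0,0],[0,0,0],[0,0,0],[0,0,0],[0,0,0],[0,0,0],[0,0,0],[0,0,0],[0,0,0]])

```text
clock: 38.05
position: [0.624, -0.145, 0.2258]
ee_rot: [-2.355, -2.08, -0.001]
force: [-0.1, -0.2, -1.0]
width: 0.104
gripper_force: 20.0
```

```bash
python3 - <<'E'
from h import *
s=arm.observe();print(s['clock'],s['position'],s['width'],s['force'])
go(.6243,-.1471,.0925,YT)
p=arm.get_image('wrist');save(p,'w6')
E
```

```text
38.05 [ 0.6239827  -0.14495039  0.22579878] 0.10440776340187773 [-0.07130318 -0.22968732 -0.95004859]
shift [-0.21  0.06 13.33] turn [ 0.    -0.     0.002]
```

View pics/w6.png

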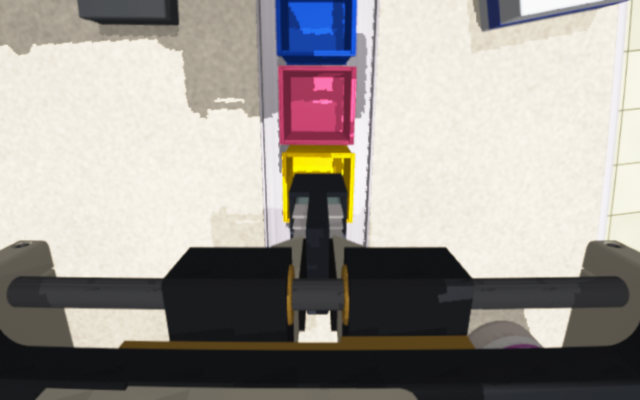

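The carrier at (317,195) is centred over the yellow jar's opening. Lowering it slowly.

carry_out(claw=[0.5,0.5,0.5,0.5,0.5,0.5,0.5,0.5,0.5,0.5,0.5,0.5,0.5,0.5,0.5,0.5], delta_pos=[[-0.15,0.05,0],[0,0,1.5],[0,0,1.5],[0,0,1],[0,0,1],[0,0,1.2],[0,0,1.5],[0,0,1.5],[0,0,1.2],[0,0,1],[0,0,0.8],[0,0,0.5],[0,0,0.3],[0,0,0.2],[0,0,0],[0,0,0]], angular=[[0,0,0],[0,0,0],[0,0,0],[0,0,0],[0,0,0],[0,0,0],[0,0,0],[0,0,0],[0,0,0],[0,0,0],[0,0,0],[0,0,0],[0,0,0],[0,0,0],[0,0,0],[0,0,0]])

```text
clock: 39.7
position: [0.6256, -0.1482, 0.0949]
ee_rot: [2.355, 2.076, 0.003]
force: [-0.5, 0.3, 6.2]
width: 0.109
gripper_force: 20.0
```

carry_out(claw=[1.5,2.5,3,3,3,3,3,3,3,3,3,3,3,3,3,3,3,3,3], delta_pos=[[0,0,0],[0,0,0],[0,0,0],[0,0,0],[0,0,-0.8],[0,0,-1.2],[0,0,-2],[0,0,-3],[0,0,-3],[0,-1,-3],[0,-3,-2],[0,-4,0],[0,-4,0],[0,-4,0],[0,-4,0],[0,-3,0],[0,-1,0],[0,0,0],[0,0,0]], angular=[[0,0,0],[0,0,0],[0,0,0],[0,0,0],[0,0,0],[0,0,0],[0,0,0],[0,0,0],[0,0,0],[0,0,0],[0,0,0],[0,0,0],[0,0,0],[0,0,0],[0,0,0],[0,0,0],[0,0,0],[0,0,0],[0,0,0]])

```text
clock: 41.6
position: [0.3877, -0.1181, 0.2444]
ee_rot: [2.356, 2.076, 0.002]
force: [0.2, 0.5, -0.5]
width: 0.323
gripper_force: 0.0
```

```bash
python3 - <<'E'
from h import *
s=arm.observe();print(s['clock'],s['position'],s['width'],s['force'])
P={c:arm.get_image(c) for c in('top','scene')}
for c in P:
  for n in('jar_green','jar_blue','jar_pink','jar_yellow'):
    m=tr(n,P[c])
    if m is not None: print(c,n,fit([(P[c],m)],DIM['jar'],.003))
  for n in('slide_box','oil_bottle'): print(n,[at(P[c],np.array(k['centre'])*[640,400],0)[0,:2].round(3) for k in arm.place_of(n,P[c])[:2]])
a=cv2.resize(P['top']['frame'][115:205,240:450],None,fx=3.5,fy=3.5,interpolation=2)
b=cv2.resize(P['scene']['frame'][165:265,220:420],(735,280),interpolation=2)
T=[None]
cv2.imwrite('pics/c7.png',np.vstack([a[:310],b])[:,:,::-1])
E
```

```text
41.6 [ 0.38766082 -0.11814076  0.2443692 ] 0.32299002317191533 [ 0.21162091  0.52543949 -0.47430238]
top jar_green (array([ 0.6507,  0.0609, -0.1309]), np.float64(0.039))
top jar_blue (array([ 0.6405, -0.008 , -0.1381]), np.float64(0.039))
top jar_pink (array([ 0.6317, -0.0775,  1.4412]), np.float64(0.055))
top jar_yellow (array([ 0.6253, -0.1468, -0.1304]), np.float64(0.615))
slide_box [array([0.472, 0.078])]
oil_bottle [array([0.45 , 0.205]), array([0.661, 0.134])]
scene jar_green (array([0.6489, 0.0618, 1.4657]), np.float64(0.049))
scene jar_blue (array([ 0.6385, -0.0079, -0.0739]), np.float64(0.073))
scene jar_pink (array([ 0.632 , -0.0776, -0.041 ]), np.float64(0.074))
scene jar_yellow (array([ 0.6296, -0.1478,  1.6158]), np.float64(0.292))
slide_box [array([0.467, 0.07 ]), array([0.438, 0.194])]
oil_bottle [array([0.439, 0.201])]
```

View pics/c7.png

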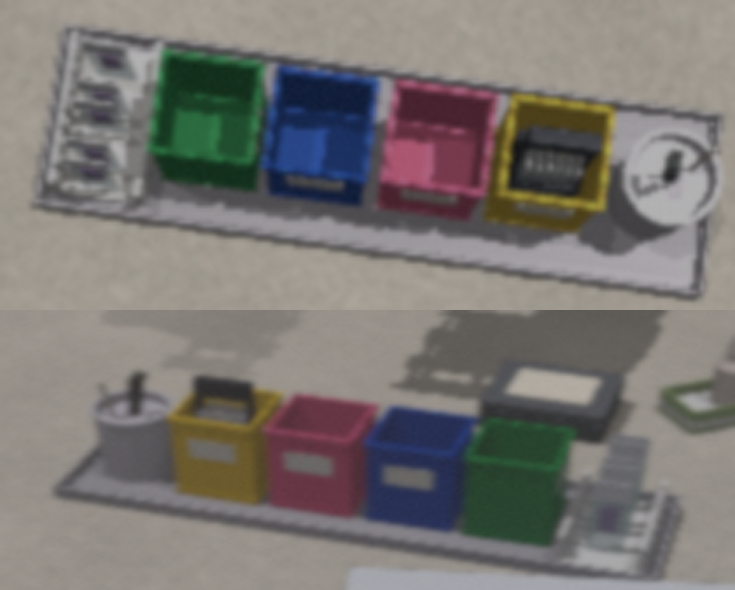

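The top and scene crops show the order rack, green, blue, pink, yellow with the carrier in it, evenly spaced. I'll check the carrier's height and lean once more.

```bash
python3 - <<'E'
from h import *
V=[]
for c in('top','scene'):
    p=arm.get_image(c);m=tr('carrier',p)
    print(c,None if m is None else (m.sum(),np.argwhere(m).min(0),np.argwhere(m).max(0)))
    if m is not None:V.append((p,m))
    for z in(0.0055,.0115):
        b=carriermask(p,.625,-.1475,YT,z)[1]>.5;print(z,np.argwhere(b).min(0),np.argwhere(b).max(0))
    f=p['frame'].copy();b=carriermask(p,.625,-.1475,YT,.0055)[1]
    q,_=cv2.findContours((b>.5).astype(np.uint8),0,1);cv2.drawContours(f,q,-1,(255,0,0),1)
    v,u=np.argwhere(b>.5).mean(0).astype(int);V.append(cv2.resize(f[v-25:v+25,u-30:u+30],(390,325),interpolation=0)) 
cv2.imwrite('pics/c8.png',np.hstack([v for v in V if isinstance(v,np.ndarray)])[:,:,::-1])
E
```

```text
top (np.int64(435), array([151, 385]), array([171, 410]))
0.0055 [151 390] [160 412]
0.0115 [151 390] [159 412]
scene (np.int64(253), array([188, 272]), array([206, 288]))
0.0055 [188 271] [197 288]
0.0115 [186 271] [195 288]
```

View pics/c8.png

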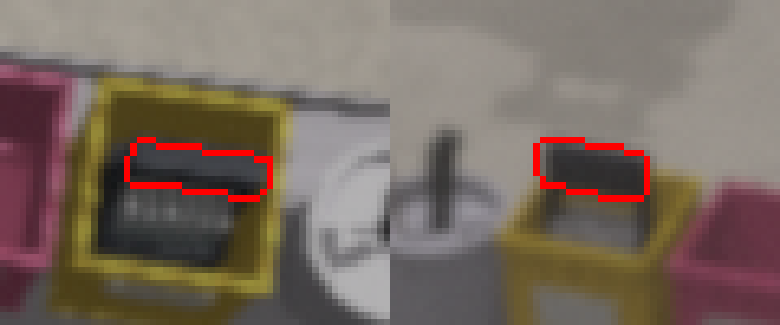

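The bar's outline at floor height matches in both views, with its top at row 188 as predicted. The carrier is upright and down on the jar floor. Handing in.

```bash
python3 -c "
from cell import arm
print(arm.sign_off())"
```

```text
the job is handed in; nothing more can be done
None
```

I handed the job in at about 42 s of the 128 s: yellow, pink, blue and green stand in line with green by the rack, all gaps about 9–11 mm by camera, the carrier is upright on the yellow jar's floor, and I did not touch the oil bottle or slide box.

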